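# Pin the tipping linkage and tip a turned handle into the green tray

## Robot

A 6-joint arm with a two-finger parallel gripper is mounted at the origin on the work surface. World frame = base frame: x ahead of the robot, y to its left, z up, the work surface at z = 0. Lengths are in mm, angles in rad, forces in N, time in s.
With the tool pointing down it reaches from about 350 to 775 mm from the base axis. Payload 7.3 kg.
Tool frame: the origin (TCP) lies at the very end of the fingers, on their centre line; the grasp point (between the pads) lies 19 mm behind it; x points along the fingers, z is the direction in which the jaws open and shut, and the axes are right-handed (so a half turn about x gives the same grasp; the last joint's range is limited). The gripper opens to 92 mm and grips with 3 to 60 N. Pads are 19 mm wide; open, the fingers measure 130 mm over their backs; the gripper's body (75 mm by 190 mm) begins 47 mm behind the grasp point.
Start: joints at [-1.36, 0.342, 1.524, -0, 1.275, -0.146], TCP at [183.394, -491.949, 203.841] pointing down, gripper open.
Joint ranges: [-2.53, 2.53], [-0.77, 2.02], [0.04, 2.7], [-1, 4.14], [0.28, 2.66], [-3.11, 3.11]. Speed limits (rad/s): [2.57, 2.57, 3.14, 3.14, 3.14, 3.14].

## Interface

Orientations are given as [roll, pitch, yaw] about the fixed x, y, z axes, in that order (R = Rz(yaw) Ry(pitch) Rx(roll)).
In Python, from plant import * gives the robot as it stands.
- The arm moves only by the tool carry_out, never from a script. Its argument "rows" is a list of rows, each a list of 4 numbers: the shift along the world's x, y, z in mm, then the turn about the world's z in degrees. In form: [[x, y, z, twist], ...]. A call has 1 to 20 rows; each row is the pose to reach, as a shift and turn from the pose measured when the call began; what a row does not reach only later rows make up. A row lasts 1/12 s, in which the tool goes at most 41.7 mm and 7.16 degrees, less where a joint would pass 70% of its speed; a pose out of reach is approached as far as the arm can. A call with a gripper value outside its range is refused whole. "hand" is the finger opening in mm, from 0 to 91.8, set as the call begins (left out, the last holds). The fingers move at their own pace and stop on an object; the grip force is fixed at half the most. Time passes only in rows, so rows that repeat a pose let the fingers close. It gives the time, the measured TCP pose, the force and the opening at its end, in the units of the state.
- get_obs(): the state, without advancing time (a new reading comes with each control period).
- capture(name): name is "scene" or "top" or "wrist"; returns the picture (480x640x3 uint8, red, green, blue); there is no depth.
- camera_info(name): a dict with "camera_matrix" (3x3 intrinsics, pixels), "dist" ([k1, k2, p1, p2, k3] as OpenCV has them; the pictures are not rectified), "pose" (4x4, takes a point from camera to world coordinates); the wrist camera has in their place "mount" (4x4, takes a point from camera to tool coordinates, whose origin is the TCP and whose axes are the tool frame's). Camera axes: x right, y down, z forward; pixel columns grow to the right and rows downward; lengths in mm; the calibration is good to about 2 mm. A picture is of the moment at which its call begins: read the wrist's pose just before it. camera_info takes no time and is no camera call.
- close_job(): hands the job in, once; it reports no verdict.
The state is a dict: "time": time; "joint_positions": joint angles; "dq": joint speeds; "tau": joint torques, N m; "tool_pos": TCP position; "tcp_rot": TCP orientation; "contact_force": force on the tool from outside, world axes, zero at the start; "moment": the same for the moment, N m; "grip_width": finger opening in mm.
Only numpy, scipy, OpenCV 4.12 (cv2) and the standard library are available. Lean on these libraries where they do the work, as an engineer would, in place of code of your own. Each camera call takes 0.05 s, during which the arm holds its last target. There are 200 camera calls.

## Task

Push the red-headed pin at the middle of the tipping station fully home, so that it joins the control stick to the cradle. Then push the stick right over to its stop on the side of the green tray, hold it there for about two seconds so that the turned handle rolls out into that tray, and let the stick come back to its upright centre. Never tip it towards the red tray, do not touch the handle or the cradle, and leave the other things on the bench where they are.

Things in the scene. Friction and masses are not known exactly. Their poses are not given: they have to be found in the camera images.
- station: fixed plywood deck, 380 x 440 x 12 mm, with green mounts. Origin on the bench below the pin's axis; x away from the robot, y left, z up. Tipping axis of stick and cradle: along x, 70 mm above the bench. Stick at x = -90 mm, pin at x = 0, trough x = 30 to 180, y = -40 to 40, tray centres x = 105, y = +125 and -125; behind the trays at y = +/-205 a board rises 97 mm above the bench
- stick (a joint): tilt of the control stick (rad): 0 upright (spring-centred), positive leaning to the station's +y, stops at -0.5 and +0.5. The spring, with the cradle joined, asks about 6 N at the knob at full tilt; released, the stick returns to 0 by itself
- stick_knob (a point): centre of the control stick's black ball knob, 32 mm across, 115 mm above the tipping axis (185 mm above the bench when upright); moves with the stick. Below it a collar 20 mm across and 20 mm long, then a bare stem 12 mm across down to a green mount 85 mm wide and 66 mm deep whose top is 48 mm above the bench
- pin (a joint): how far the clevis pin has been pushed in (m): starts at 0 to 0.006 (standing proud in the fork's top plate), 0.032 is fully home with the head on the fork. Held by friction, about 4 N of push moves it; it stays where it is left. Unless it is home the cradle does not follow the stick
- pin_head (a point): centre of the top face of the pin's round red head, 24 mm across, 8 mm thick, free above; 124 mm above the bench when home. The pin is upright while the stick is upright and is pushed straight down. It stands in a steel fork, 36 x 36 mm, carried by the stick
- cradle (a joint): tilt of the cradle (rad), same sign as the stick; springs to 0. When the pin is home it follows the stick to within about 0.1
- cradle_mid (a point): middle of the bottom of the cradle's shallow wooden V trough (150 x 80 mm), 12 mm above the tipping axis. The handle rolls out over the low side once the cradle leans more than about 0.2 rad
- handle_mid (a point): middle of the loose turned handle of dark wood with a brass ferrule, 32 mm across, 114 mm long along its own x axis; lies in the trough at the start
- green_tray_in (a point): centre of the inner floor of the fixed green tray, 168 x 118 mm inside, walls rising 28 mm above this point; either on the +y or on the -y side of the station. Its axes are the station's
- red_tray_in (a point): the same for the red tray, on the other side
- sanding_block_mid (a point): sanding block, 50 x 80 x 30 mm, wood on a cork sole, standing on the plywood deck; point at its middle, half-way up; a bystander
- glue_mid (a point): small glue bottle, 44 mm across, 85 mm tall, orange cap, standing on the plywood deck; point at its middle, half-way up; a bystander
- offcut_mid (a point): pale wooden offcut, 35 x 50 x 30 mm, lying on the plywood deck; point at its middle, half-way up; a bystander
- mallet_mid (a point): wooden mallet lying down, dark head 70 x 120 x 70 mm, handle 150 mm long towards its -x, on the bench beside the station; point at its middle, half-way up; a bystander
- gouge_mid (a point): turning gouge lying down, wooden handle and steel blade, 270 mm long along its x, on the bench beside the station; point at its middle, half-way up; a bystander
- wax_jar_mid (a point): jar of wax, 72 mm across, 60 mm tall, brass lid, on the bench beside the station; point at its middle, half-way up; a bystander
Things that resemble listed ones, but are neither listed nor needed, are in the scene too. Leave any pink or turquoise look-alike of the part that bears handle_mid alone.

How it is judged:
By the outcome, as a careful person would: the job done as asked, in the order asked, and still so for the second after the job is handed in, with the robot touching nothing.
It also fails if it takes over 48 s, if anything falls off the work surface, if the arm or the gripper's body presses on something with over 40 N, if the wrist force passes 120 N, or if a joint passes its speed limit or range.

## Working session

There is one attempt and no reset: what is moved stays moved. The work goes in short steps, Python scripts to look and compute and a tool call to move; the robot and the scene stay as the last step left them, time stands still between calls to the robot, and variables do not carry over. Pictures are saved under pics/ and viewed, about 8 in all and at most 12, crops included, and the job is handed in when it is done.

Besides the shell and the picture viewer there is one more tool, called after "Request:" by a JSON object that holds its "method" and its "body". carry_out: Moves the arm, as the interface text tells. Its arguments: {"type":"object","properties":{"rows":{"type":"array"},"hand":{"type":"number"}},"required":["rows"]}

```bash
mkdir -p pics; ls; python3 - <<'E'
from plant import *
import cv2
for n in ("scene","top"):
    cv2.imwrite(f"pics/{n}0.png",capture(n)[:,:,::-1]); i=camera_info(n); print(n,i)
o=get_obs(); print(o); print(camera_info("wrist"))
E
```

```text
pics
scene {'camera_matrix': array([[518.936922  ,   0.        , 321.92122024],
       [  0.        , 518.936922  , 227.39873746],
       [  0.        ,   0.        ,   1.        ]]), 'dist': array([0.0240285, 0.       , 0.       , 0.       , 0.       ]), 'pose': array([[ 8.00876808e-01,  4.43938972e-01, -4.01888699e-01,
         1.15684240e+03],
       [ 5.98829062e-01, -5.94066019e-01,  5.37112018e-01,
        -8.21652376e+02],
       [-3.03462638e-04, -6.70823191e-01, -7.41617256e-01,
         1.22722849e+03],
       [ 0.00000000e+00,  0.00000000e+00,  0.00000000e+00,
         1.00000000e+00]])}
top {'camera_matrix': array([[582.73928083,   0.        , 317.09057801],
       [  0.        , 582.73928083, 236.92617786],
       [  0.        ,   0.        ,   1.        ]]), 'dist': array([-0.16911275,  0.        ,  0.        ,  0.        ,  0.        ]), 'pose': array([[-1.07785573e-02, -9.75174098e-01,  2.21177080e-01,
         1.33068601e+02],
       [-9.99922311e-01,  9.12651638e-03, -8.48992825e-03,
        -8.59799510e+00],
       [ 6.26058189e-03, -2.21251406e-01, -9.75196709e-01
[... 669 characters left out ...]
17136]), 'moment': array([-0.0114499 ,  0.03769313,  0.02974409]), 'grip_width': 92.03511771285977}
{'camera_matrix': array([[430.46810202,   0.        , 318.77668217],
       [  0.        , 430.46810202, 237.36519467],
       [  0.        ,   0.        ,   1.        ]]), 'dist': array([-0.0968564,  0.       ,  0.       ,  0.       ,  0.       ]), 'mount': array([[-1.55135284e-03, -2.46816760e-01,  9.69060927e-01,
        -1.81076066e+02],
       [-1.49049484e-04, -9.69062025e-01, -2.46817278e-01,
         6.53374090e+01],
       [ 9.99998786e-01, -5.27338717e-04,  1.46656922e-03,
         7.52398600e-01],
       [ 0.00000000e+00,  0.00000000e+00,  0.00000000e+00,
         1.00000000e+00]])}
```

View pics/top0.png

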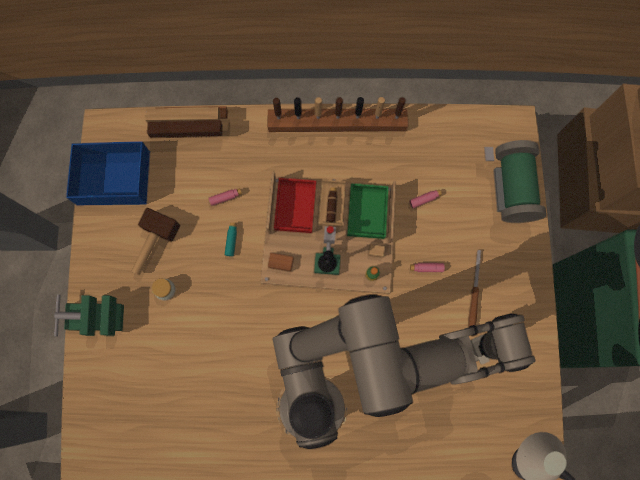

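View pics/scene0.png

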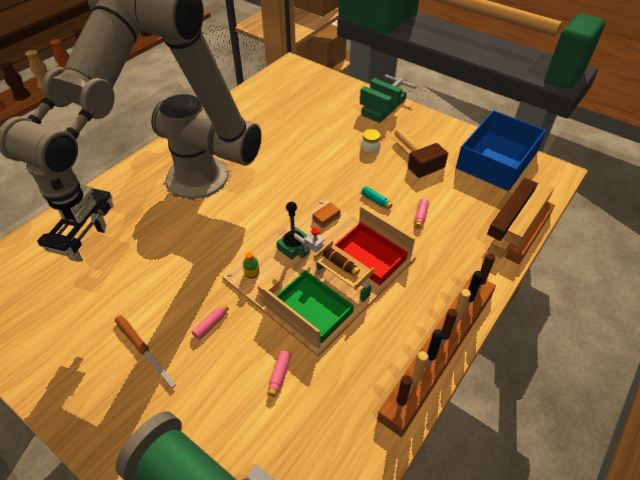

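The top view shows the knob at (327,260), the pin at (330,230), the red tray at (296,205) and the green tray at (369,210). Green is therefore on the robot's right, the station's -y side. Next I'll measure these points.

```bash
cat > h.py <<'E'
from plant import *
import cv2, numpy as np
def ray(info,px,T=None):
    T=info["pose"] if T is None else T
    u=cv2.undistortPoints(np.array([[px]],float),info["camera_matrix"],np.array(info["dist"]))[0,0]
    return T[:3,3],T[:3,:3]@np.array([u[0],u[1],1.])
def plane(info,px,z,T=None):
    c,d=ray(info,px,T); return c+d*(z-c[2])/d[2]
def tri(rs):
    A=[];b=[]
    for c,d in rs:
        d=d/np.linalg.norm(d);P=np.eye(3)-np.outer(d,d);A.append(P);b.append(P@c)
    A=np.vstack(A);b=np.hstack(b);x=np.linalg.lstsq(A,b,rcond=None)[0]
    return x,np.abs(A@x-b).max()
def blobs(img,lo,hi,box,amin=8):
    hsv=cv2.cvtColor(img,cv2.COLOR_RGB2HSV); m=cv2.inRange(hsv,np.array(lo),np.array(hi))
    if lo[0]==0: m|=cv2.inRange(hsv,np.array((172,)+tuple(lo[1:])),np.array((179,)+tuple(hi[1:])))
    k=np.zeros_like(m);x0,y0,x1,y1=box;k[y0:y1,x0:x1]=m[y0:y1,x0:x1]
    n,l,s,c=cv2.connectedComponentsWithStats(k)
    return [(s[i].tolist(),c[i].round(2).tolist()) for i in range(1,n) if s[i,4]>=amin],k
E
python3 - <<'E'
from h import *
I={n:camera_info(n) for n in("scene","top")}
im={n:cv2.imread(f"pics/{n}0.png")[:,:,::-1].copy() for n in I}
R=((0,170,100),(6,255,255));K=((0,0,0),(179,255,45));G=((50,120,40),(75,255,255))
print("topred",blobs(im["top"],*R,(270,170,345,250))[0]); print("scred",blobs(im["scene"],*R,(300,215,420,285))[0])
print("topgreen",blobs(im["top"],*G,(300,170,395,285),30)[0])
print("topblk",blobs(im["top"],*K,(305,240,345,280))[0]);print("scblk",blobs(im["scene"],*K,(275,195,310,240))[0])
c=np.hstack([cv2.resize(im["top"][170:295,255:405],None,fx=2.6,fy=2.6),cv2.resize(im["scene"][190:315,250:400],None,fx=2.6,fy=2.6)])
cv2.imwrite("pics/c1.png",c[:,:,::-1])
E
```

```text
topred [([279, 179, 37, 53, 1039], [302.75, 205.71]), ([327, 226, 6, 7, 35], [329.69, 229.09])]
scred [([335, 222, 73, 63, 1923], [372.55, 250.77]), ([311, 228, 8, 7, 42], [314.71, 230.6])]
topgreen [([348, 184, 40, 54, 1902], [367.71, 210.81])]
topblk [([318, 251, 19, 21, 301], [327.21, 261.5])]
scblk [([283, 202, 20, 38, 229], [291.12, 221.47])]
```

View pics/c1.png

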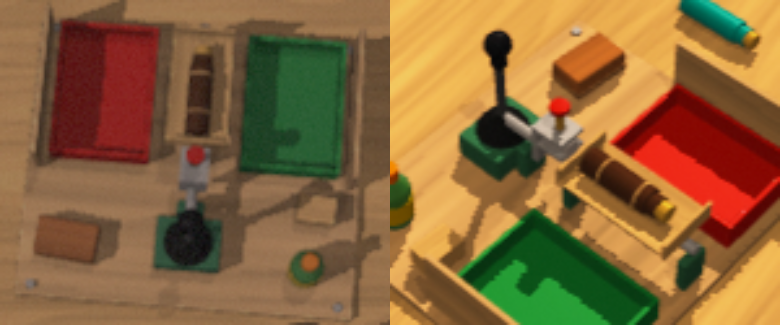

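The crop shows the knob at about (328,255) in top and (291.5,207) in scene. The pin head, at (329.7,229) and (314.7,230.6), stands proud of the fork.

```bash
python3 - <<'E'
from h import *
I={n:camera_info(n) for n in("scene","top")}
im={n:cv2.imread(f"pics/{n}0.png")[:,:,::-1].copy() for n in I}
t=lambda a,b:tri([ray(I["top"],a),ray(I["scene"],b)])
pin=t((329.69,229.09),(314.71,230.6));print("pin",pin)
b,_=blobs(im["scene"],(0,0,0),(179,255,45),(275,195,310,214));print(b)
kn=t((328,255.5),b[0][1]);print("knob",kn)
print(plane(I["top"],(328,255.5),185),plane(I["top"],(329.69,229.09),150))
_,k=blobs(im["top"],(50,120,40),(75,255,255),(340,170,395,250),30)
r=cv2.minAreaRect(cv2.findNonZero(k));print(r)
P=[plane(I["top"],p,44) for p in cv2.boxPoints(r)];print(np.round(P,1),np.mean(P,0))
for i in range(4): e=P[(i+1)%4]-P[i];print(np.linalg.norm(e),np.degrees(np.arctan2(e[1],e[0])))
_,k=blobs(im["top"],(0,130,60),(6,255,255),(265,170,320,225),30)
r=cv2.minAreaRect(cv2.findNonZero(k));P=[plane(I["top"],p,44) for p in cv2.boxPoints(r)];print("red",np.mean(P,0))
E
```

```text
pin (array([566.86323355, -65.27305207, 153.98702198]), np.float64(0.5713153538692382))
[([287, 202, 10, 12, 89], [291.15, 207.51])]
knob (array([476.41779196, -57.04481312, 183.04517581]), np.float64(0.20802167330799648))
[475.84684368 -57.19841271 185.        ] [568.38083947 -64.82916809 150.        ]
((367.7587890625, 210.63528442382812), (37.65798568725586, 51.770137786865234), 4.398705005645752)
[[ 572.9 -126.2   44. ]
 [ 755.4 -144.1   44. ]
 [ 744.1 -273.8   44. ]
 [ 561.7 -253.    44. ]] [ 658.51392739 -199.27274297   44.        ]
183.36388069272263 -5.602171369865372
130.12038400101025 -94.94573563094868
183.62610144120575 173.5136568041361
127.28443382550303 84.96069015341708
red [691.47537418  49.45605582  44.        ]
```

```bash
python3 - <<'E'
from h import *
from scipy.spatial.transform import Rotation as Ro
o=get_obs();M=Ro.from_euler("xyz",o["tcp_rot"]).as_matrix();print(M.round(3)); z=M[:,2]
a=np.degrees(np.arctan2(z[1],z[0]));print("jaw az",a,"twist to 84.6:",(84.6-a+90)%180-90, o["joint_positions"][5])
print(np.array([567,-65,270])-o["tool_pos"])
E
```

```text
[[-0.     0.937  0.349]
 [ 0.001  0.349 -0.937]
 [-1.     0.    -0.001]]
jaw az -69.55797613621912 twist to 84.6: -25.842023863780867 -0.1460119476664739
[383.71527883 426.55414686  66.77464256]
```

Request:
{"method": "carry_out", "body": {"rows": [[0, 0, 35, 0], [20, 20, 67, 0], [45, 50, 67, -3], [75, 80, 67, -6], [100, 112, 67, -9], [126, 142, 67, -11], [152, 172, 67, -13], [178, 200, 67, -15], [205, 230, 67, -17], [232, 260, 67, -19], [258, 288, 67, -21], [284, 316, 67, -23], [310, 345, 67, -24], [335, 372, 67, -25], [357, 397, 67, -26], [375, 416, 67, -26], [384, 427, 67, -26], [384, 427, 67, -26], [384, 427, 67, -26]], "hand": 0}}

```text
time: 1.68
tool_pos: [566.9, -64.6, 269.6]
tcp_rot: [-2.176, 1.569, 2.44]
contact_force: [-0.5, -0.0, 0.9]
grip_width: 0.2
```

```bash
cat > w.py <<'E'
from h import *
import sys
from scipy.spatial.transform import Rotation as Ro
def wr(name):
    o=get_obs();im=capture("wrist");i=camera_info("wrist")
    T=np.eye(4);T[:3,:3]=Ro.from_euler("xyz",o["tcp_rot"]).as_matrix();T[:3,3]=o["tool_pos"]
    cv2.imwrite(f"pics/{name}.png",im[:,:,::-1]);return o,im,i,T@i["mount"]
E
python3 - <<'E'
from w import *
o,im,i,T=wr("w1")
print(o["tool_pos"],o["time"],o["contact_force"],o["grip_width"])
for s,c in blobs(im,(0,170,80),(6,255,255),(0,0,640,480),60)[0]: print(s,c,plane(i,c,153,T))
E
```

```text
[566.91438293 -64.60059728 269.62493884] 1.6833 [-0.51957835 -0.04243226  0.94008509] 0.23390800303000753
[104, 0, 154, 188, 26708] [182.7, 91.25] [666.13172009  16.16644438 153.        ]
[301, 209, 32, 32, 784] [316.88, 224.61] [566.21886326 -64.45636805 153.        ]
```

View pics/w1.png

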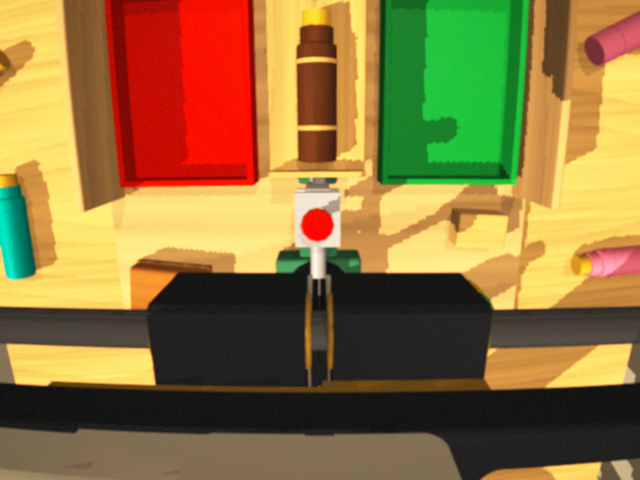

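The wrist view puts the pin head at (317,225), or world (566.2,-64.5), directly under the fingertips. I'll descend to just above it and then push.

Request:
{"method": "carry_out", "body": {"rows": [[-1, 0, -30, 0], [-1, 0, -60, 0], [-1, 0, -85, 0], [-1, 0, -100, 0], [-1, 0, -108, 0], [-1, 0, -112, 0], [-1, 0, -115, 0], [-1, 0, -118, 0], [-1, 0, -121, 0], [-1, 0, -124, 0], [-1, 0, -127, 0], [-1, 0, -130, 0], [-1, 0, -133, 0], [-1, 0, -136, 0], [-1, 0, -139, 0], [-1, 0, -141, 0], [-1, 0, -141, 0]]}}

```text
time: 3.15
tool_pos: [565.6, -65.3, 128.6]
tcp_rot: [-2.239, 1.569, 2.376]
contact_force: [0.1, 0.7, -0.0]
grip_width: 0.6
```

Request:
{"method": "carry_out", "body": {"rows": [[0, 0, -2, 0], [0, 0, -4, 0], [0, 0, -5, 0], [0, 0, -6, 0], [0, 0, -6, 0]]}}

```text
time: 3.57
tool_pos: [565.7, -65.3, 122.5]
tcp_rot: [-2.322, 1.57, 2.294]
contact_force: [0.3, -1.1, 1.5]
grip_width: 0.1
```

```bash
python3 - <<'E'
from w import *
o,im,i,T=wr("w2"); print(o["tool_pos"],o["contact_force"])
for s,c in blobs(im,(0,170,80),(6,255,255),(250,150,400,470),30)[0]: print(s,c,plane(i,c,124,T))
s=capture("scene"); t=capture("top")
a=cv2.resize(im[100:480,160:480],(400,475))
b=cv2.resize(s[190:290,260:345],(400,475),interpolation=cv2.INTER_CUBIC)
cv2.imwrite("pics/c2.png",np.hstack([a,b])[:,:,::-1])
E
```

```text
[565.67250816 -65.29673177 122.53650311] [ 0.25572107 -1.06086667  1.45275891]
[300, 268, 30, 21, 205] [316.39, 273.82] [569.2042058 -65.8280565 124.       ]
```

View pics/c2.png

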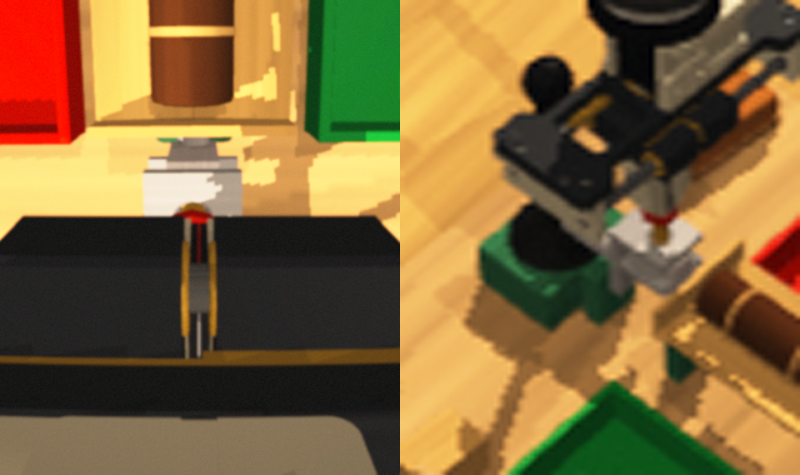

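The scene crop still shows some brass shank under the head, so the pin may not be home. I'll push further and watch the force.

Request:
{"method": "carry_out", "body": {"rows": [[0, 0, -1, 0], [0, 0, -2, 0], [0, 0, -3, 0]]}}

```text
time: 3.97
tool_pos: [565.7, -65.3, 119.5]
tcp_rot: [-2.313, 1.57, 2.303]
contact_force: [-0.9, 0.8, 4.2]
grip_width: 0.2
```

```bash
python3 - <<'E'
from w import *
o=get_obs(); print(o["tool_pos"],o["contact_force"],o["moment"])
I={n:camera_info(n) for n in("scene","top")}
for n,bx in (("scene",(295,220,335,260)),):
    im=capture(n)
    for s,c in blobs(im,(0,150,60),(8,255,255),bx,4)[0]: print(n,s,c)
print(cv2.projectPoints(np.array([[566.,-65,124],[566,-65,120],[566,-65,116],[566,-65,o["tool_pos"][2]]]),*(lambda P:(cv2.Rodrigues(P[:3,:3])[0],P[:3,3]))(np.linalg.inv(I["scene"]["pose"])),I["scene"]["camera_matrix"],np.array(I["scene"]["dist"]))[0])
E
```

```text
[565.67663204 -65.28248019 119.52446669] [-0.94813004  0.79366737  4.1856544 ] [ 0.00887159  0.17312536 -0.03623711]
scene [312, 234, 7, 4, 14] [315.0, 235.93]
[[[314.91040149 237.43372952]]

 [[314.92501557 238.36392595]]

 [[314.93956956 239.29036791]]

 [[314.92674893 238.47426064]]]
```

```bash
python3 - <<'E'
from w import *
o,im,i,T=wr("w3"); s=capture("scene")
a=cv2.resize(im[200:400,260:380],(360,600),interpolation=cv2.INTER_CUBIC)
b=cv2.resize(s[215:257,298:326],(400,600),interpolation=cv2.INTER_NEAREST)
c=cv2.convertScaleAbs(np.hstack([a,b]),alpha=1.5)
cv2.imwrite("pics/c3.png",c[:,:,::-1])
E
```

```text
(no output)
```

View pics/c3.png

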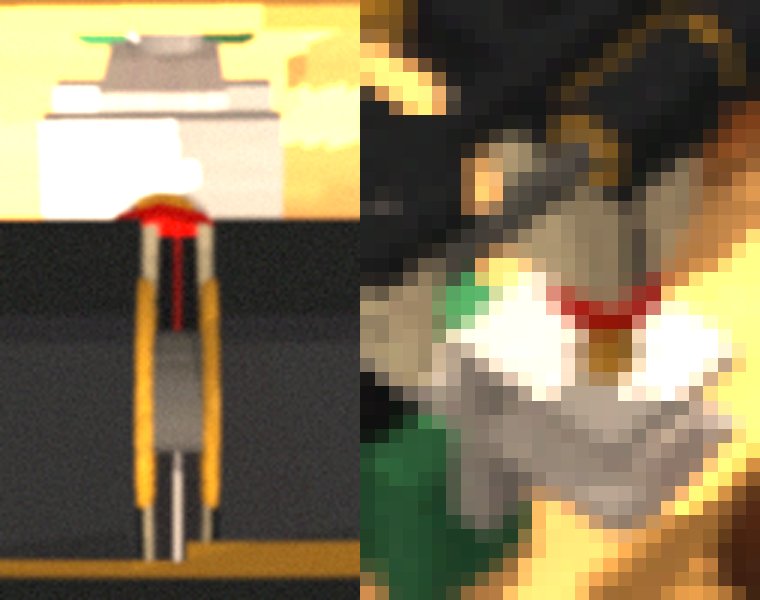

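Camera and force readings disagree: the shank seems to be about 14 mm proud, yet force only built up near z=120. I'll retract and measure the head unobstructed.

Request:
{"method": "carry_out", "body": {"rows": [[0, 0, 20, 0], [0, 0, 55, 0], [0, 0, 95, 0], [0, 0, 130, 0], [0, 0, 150, 0], [0, 0, 150, 0]]}}

```text
time: 4.62
tool_pos: [567.7, -65.7, 274.5]
tcp_rot: [1.513, 1.563, -0.155]
contact_force: [-1.3, 0.0, 0.6]
grip_width: 0.4
```

```bash
python3 - <<'E'
from w import *
o,im,i,T=wr("w4"); s=capture("scene"); I=camera_info("scene"); print(o["tool_pos"],o["contact_force"])
w=blobs(im,(0,170,80),(6,255,255),(260,150,380,300),60)[0]; c=blobs(s,(0,150,60),(6,255,255),(300,222,328,250),4)[0]
print(w,c)
if w and c: print(tri([ray(i,w[0][1],T),ray(I,c[0][1])]))
for p in w: print(plane(i,p[1],124,T))
a=cv2.resize(im[150:300,240:400],(480,450),interpolation=cv2.INTER_CUBIC)
b=cv2.resize(s[215:257,298:326],(300,450),interpolation=cv2.INTER_NEAREST)
cv2.imwrite("pics/c4.png",np.hstack([a,b])[:,:,::-1])
E
```

```text
[567.65312983 -65.71641899 274.53138908] [-1.29358292  0.01985025  0.5804972 ]
[([301, 208, 30, 30, 703], [315.51, 222.25])] [([311, 231, 8, 7, 45], [314.71, 233.87])]
(array([565.54895943, -64.64828724, 138.45030555]), np.float64(0.24125557845763979))
[562.80941285 -64.14755628 124.        ]
```

View pics/c4.png

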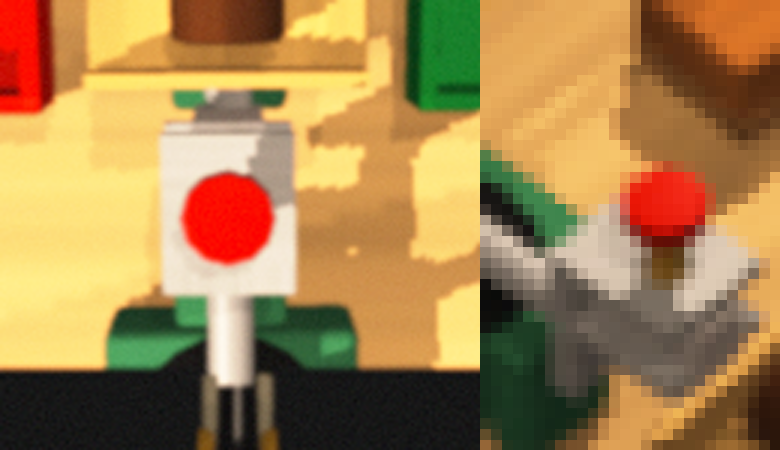

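The head is now at z=138 (it was 154), so the closed fingertips really sit about 18 mm above the reported TCP. I'll go down again, further, and watch the force.

Request:
{"method": "carry_out", "body": {"rows": [[-2, 1, -40, 0], [-2, 1, -80, 0], [-2, 1, -115, 0], [-2, 1, -138, 0], [-2, 1, -150, 0], [-2, 1, -154, 0], [-2, 1, -156, 0], [-2, 1, -158, 0], [-2, 1, -160, 0], [-2, 1, -162, 0], [-2, 1, -164, 0], [-2, 1, -165, 0]]}}

```text
time: 5.72
tool_pos: [563.9, -64.3, 104.8]
tcp_rot: [2.465, 1.57, 0.797]
contact_force: [-1.8, -0.1, 2.9]
grip_width: 0.5
```

Request:
{"method": "carry_out", "body": {"rows": [[0, 0, -1, 0], [0, 0, -2, 0], [0, 0, -3, 0]]}}

```text
time: 5.97
tool_pos: [563.9, -64.3, 101.9]
tcp_rot: [2.284, 1.57, 0.616]
contact_force: [-1.0, 0.5, 3.7]
grip_width: 0.5
```

Request:
{"method": "carry_out", "body": {"rows": [[0, 0, -1, 0], [0, 0, -2, 0], [0, 0, -2, 0]]}}

```text
time: 6.22
tool_pos: [564.0, -64.5, 101.2]
tcp_rot: [1.652, 1.569, -0.016]
contact_force: [-5.7, -0.0, 13.5]
grip_width: 0.4
```

```bash
python3 - <<'E'
from w import *
s=capture("scene");print(get_obs()["contact_force"],get_obs()["tool_pos"], blobs(s,(0,150,60),(8,255,255),(300,222,328,250),4)[0])
b=cv2.resize(s[215:257,298:326],(400,600),interpolation=cv2.INTER_NEAREST)
cv2.imwrite("pics/c5.png",cv2.convertScaleAbs(b,alpha=1.5)[:,:,::-1])
E
```

```text
[-5.81445394  0.24989908 12.97581036] [564.04343297 -64.4674194  101.20535425] [([312, 238, 7, 4, 18], [315.17, 240.0])]
```

View pics/c5.png

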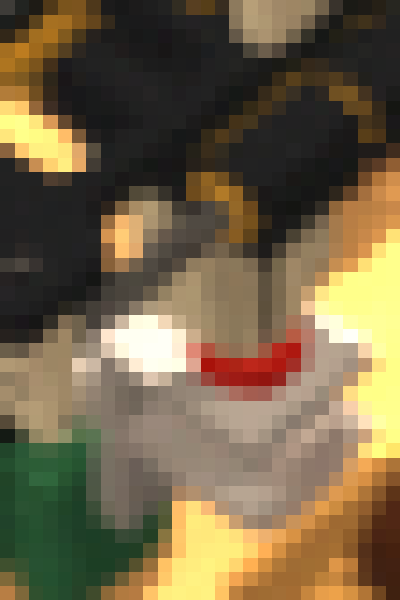

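Force jumped to 13 N and the head now sits on the fork, so the pin is home. The effective fingertip is about 22 mm above the reported TCP. Next I'll lift and go to the knob's +y side.

Request:
{"method": "carry_out", "body": {"rows": [[0, 0, 10, 0], [0, 0, 40, 0], [0, 0, 75, 0], [0, 0, 110, 0], [0, 0, 135, 0], [-12, 10, 140, 0], [-30, 25, 140, 0], [-50, 42, 140, 0], [-70, 58, 140, 0], [-82, 67, 140, 0], [-82, 67, 140, 0], [-82, 67, 140, 0]]}}

```text
time: 7.27
tool_pos: [482.4, 2.7, 241.8]
tcp_rot: [1.546, 1.567, -0.121]
contact_force: [0.4, 0.1, 0.4]
grip_width: 0.4
```

```bash
python3 - <<'E'
from w import *
o,im,i,T=wr("w6"); s=capture("scene"); I=camera_info("scene"); print(o["tool_pos"],o["contact_force"])
w=blobs(im,(0,170,80),(6,255,255),(300,100,520,300),60)[0]; c=blobs(s,(0,150,60),(6,255,255),(300,222,328,250),4)[0]
print(w,c)
for p in w: print(plane(i,p[1],124,T),tri([ray(i,p[1],T),ray(I,c[0][1])]))
E
```

```text
[482.3956687    2.69286678 241.84648807] [0.4396562  0.12306096 0.36999403]
[([388, 100, 33, 12, 290], [403.48, 104.46])] [([311, 235, 8, 7, 47], [314.72, 238.11])]
[558.90561387 -63.39248452 124.        ] (array([561.15000144, -63.50957817, 116.71871247]), np.float64(1.963877377625181))
```

The scene blob moved 7.5 rows in all, about 32 mm, so the pin is fully home. Now I'll descend beside the knob and push.

Request:
{"method": "carry_out", "body": {"rows": [[0, 0, -35, 0], [0, 0, -65, 0], [0, 0, -82, 0], [0, 0, -86, 0], [-1, -10, -86, 0], [-2, -20, -86, 0], [-3, -27, -86, 0], [-3, -32, -86, 0], [-3, -32, -86, 0]]}}

```text
time: 8.12
tool_pos: [480.7, -31.5, 156.6]
tcp_rot: [1.467, 1.565, -0.203]
contact_force: [0.4, -0.1, 0.4]
grip_width: 0.4
```

Request:
{"method": "carry_out", "body": {"rows": [[0, -4, 0, 0], [-1, -9, -1, 0], [-1, -14, -2, 0], [-2, -19, -4, 0], [-2, -24, -5, 0], [-2, -29, -7, 0], [-3, -34, -9, 0], [-3, -39, -11, 0], [-4, -43, -13, 0], [-4, -45, -14, 0]]}}

```text
time: 8.95
tool_pos: [476.9, -77.1, 142.4]
tcp_rot: [1.497, 1.565, -0.173]
contact_force: [0.1, 3.3, 5.2]
grip_width: 0.6
```

```bash
python3 - <<'E'
from w import *
s=capture("scene");t=capture("top");o=get_obs();print(o["tool_pos"],o["contact_force"])
b=np.hstack([cv2.resize(s[180:310,240:390],(450,390)),cv2.resize(t[170:290,280:390],(350,390))])
cv2.imwrite("pics/c7.png",b[:,:,::-1])
E
```

```text
[476.85990415 -77.02735509 142.4226014 ] [0.41023642 2.32231494 5.48892053]
```

View pics/c7.png

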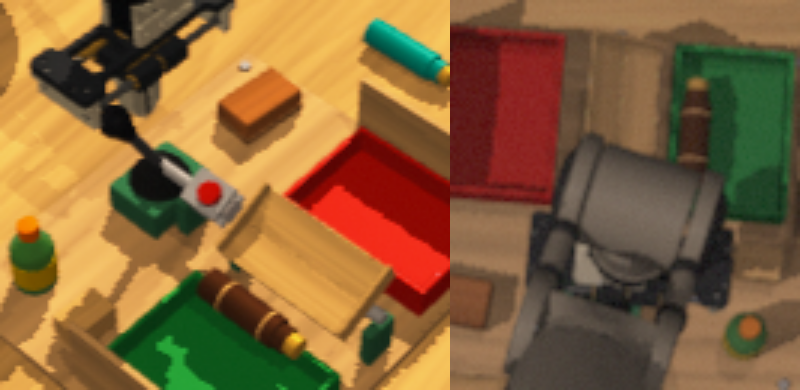

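The handle is already in the green tray and the stick is close to its stop. I'll press on in small steps.

Request:
{"method": "carry_out", "body": {"rows": [[0, -2, 0, 0], [0, -4, 0, 0], [0, -5, 0, 0]]}}

```text
time: 9.3
tool_pos: [476.5, -80.2, 141.7]
tcp_rot: [2.319, 1.565, 0.648]
contact_force: [2.5, 15.0, 2.0]
grip_width: 0.6
```

Fy jumped to 15 N, so the stick is at its stop. I'll hold for two seconds and measure the tilt from the picture meanwhile.

Request:
{"method": "carry_out", "body": {"rows": [[0, 0, 0, 0], [0, 0, 0, 0], [0, 0, 0, 0], [0, 0, 0, 0], [0, 0, 0, 0], [0, 0, 0, 0], [0, 0, 0, 0], [0, 0, 0, 0], [0, 0, 0, 0], [0, 0, 0, 0], [0, 0, 0, 0], [0, 0, 0, 0]]}}

```text
time: 10.3
tool_pos: [476.5, -79.6, 141.4]
tcp_rot: [2.501, 1.564, 0.83]
contact_force: [0.8, 5.9, 3.4]
grip_width: 0.1
```

```bash
python3 - <<'E'
from w import *
s=capture("scene");I=camera_info("scene");o=get_obs();print(o["tool_pos"],o["contact_force"])
cv2.imwrite("pics/s8.png",s[:,:,::-1])
P=np.linalg.inv(I["pose"])
for a in (.35,.4,.45,.5):
    y=-115*np.sin(a);p=np.array([476.3+.094*y,-57.1+.9956*y,70+115*np.cos(a)])
    print(a,cv2.projectPoints(p[None],cv2.Rodrigues(P[:3,:3])[0],P[:3,3],I["camera_matrix"],np.array(I["dist"]))[0].ravel())
print([b for b in blobs(s,(0,0,0),(179,255,45),(262,205,300,240))[0]])
# red head: tilt of head about axis
r=blobs(s,(0,150,60),(6,255,255),(290,225,325,260),4)[0];print(r)
for a in (.35,.4,.45,.5):
    y=-52*np.sin(a);p=np.array([566.3+.094*y,-65+.9956*y,70+52*np.cos(a)])
    print(a,cv2.projectPoints(p[None],cv2.Rodrigues(P[:3,:3])[0],P[:3,3],I["camera_matrix"],np.array(I["dist"]))[0].ravel())
E
```

```text
[476.51768468 -79.61372426 141.42969863] [1.23768606 6.94132536 4.13881567]
0.35 [281.14015921 216.3149216 ]
0.4 [279.81569269 217.87388372]
0.45 [278.52387453 219.47844535]
0.5 [277.26867286 221.1238304 ]
[([262, 205, 38, 35, 391], [278.64, 218.94])]
[([306, 241, 7, 8, 50], [309.0, 244.36])]
0.35 [310.70671966 242.23967596]
0.4 [310.12416005 242.94624574]
0.45 [309.55429298 243.67073851]
0.5 [308.99868743 244.41118667]
```

The red head projects exactly at 0.5 rad, so the stick is at its stop. I'll hold on with about 1 mm of preload.

Request:
{"method": "carry_out", "body": {"rows": [[0, -1, 0, 0], [0, -1, 0, 0], [0, -1, 0, 0], [0, -1, 0, 0], [0, -1, 0, 0], [0, -1, 0, 0], [0, -1, 0, 0], [0, -1, 0, 0], [0, -1, 0, 0], [0, -1, 0, 0], [0, -1, 0, 0], [0, -1, 0, 0], [0, -1, 0, 0], [0, -1, 0, 0]]}}

```text
time: 11.52
tool_pos: [476.5, -79.6, 141.4]
tcp_rot: [2.657, 1.562, 0.986]
contact_force: [1.6, 8.1, 5.4]
grip_width: 0.4
```

Request:
{"method": "carry_out", "body": {"rows": [[0, 4, 1, 0], [0, 8, 2, 0], [1, 12, 4, 0], [1, 16, 5, 0], [1, 20, 7, 0], [2, 24, 9, 0], [2, 28, 11, 0], [3, 32, 12, 0], [3, 36, 13, 0], [4, 40, 14, 0], [4, 44, 14, 0], [4, 50, 14, 0], [5, 58, 14, 0], [6, 70, 14, 0], [7, 82, 14, 0], [7, 84, 30, 0], [7, 84, 60, 0], [7, 84, 95, 0], [7, 84, 120, 0], [7, 84, 120, 0]]}}

```text
time: 13.18
tool_pos: [486.1, 4.5, 266.7]
tcp_rot: [2.018, 1.555, 0.347]
contact_force: [0.1, -0.1, 0.3]
grip_width: 0.1
```

```bash
python3 - <<'E'
from w import *
s=capture("scene");t=capture("top");o=get_obs();print(o["time"],o["tool_pos"],o["contact_force"])
print(blobs(s,(0,150,60),(6,255,255),(300,222,328,250),4)[0],blobs(s,(0,0,0),(179,255,45),(275,195,310,214))[0])
b=np.hstack([cv2.resize(s[180:310,220:400],(540,390)),cv2.resize(t[170:290,310:390],(260,390))])
cv2.imwrite("pics/c9.png",b[:,:,::-1])
E
```

```text
13.2833 [483.85257903   4.6467566  261.91054507] [-1.11701815  0.70535188 -0.58298211]
[([311, 235, 8, 7, 46], [314.65, 238.07])] [([286, 202, 10, 12, 88], [290.66, 207.51])]
```

View pics/c9.png

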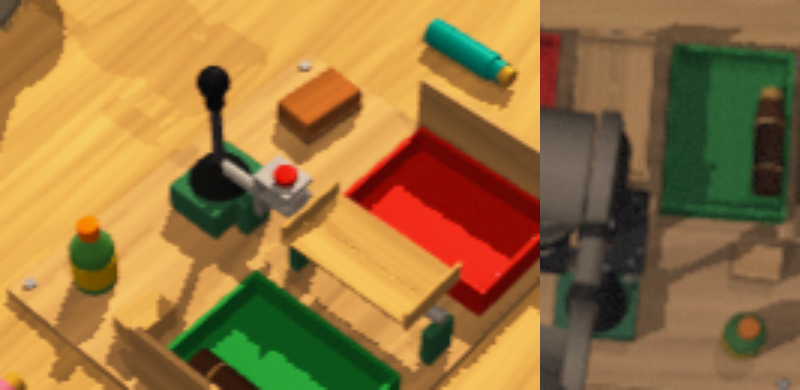

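The stick and pin head are back at their upright pixels, the pin is home, the handle lies in the green tray, and the arm is clear. I'm handing in.

```bash
python3 -c "
from plant import *
print(close_job())"
```

```text
the job is handed in; nothing more can be done
None
```

The job is done and handed in at about 13.3 s of the 48 s allowed; no verdict is reported.

- **Pin:** It is fully home. The first push left it about half-way because the closed fingertips sit about 22 mm above the reported TCP. The second push ended with the force jumping to 13 N and the head sitting on the fork.
- **Stick:** I pushed it over to the green tray's side (station -y) and held it at the stop for just over 2 s. The pin head's position in the picture matched a 0.5 rad tilt. I then eased it back.
- **Last checks:** The knob is within 0.5 pixel of where it started. The red head is back at its upright position, and the cradle looks level and empty. The handle lies in the green tray beside its outer wall. The sanding block, glue bottle and offcut look unmoved, and the arm touches nothing.
- **Disagreement:** The last camera-and-wrist measurement of the home pin head gave a height of 117 mm instead of 124 mm. The wrist blob was cut off by my search window, so I relied on the scene view (about 32 mm of travel) and the force jump. I did not re-measure the mallet, gouge or wax jar, but the arm went nowhere near the mallet or the jar, and passed well above the gouge if at all.

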